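# Re-zero the step attenuator and set it to the third click

## Task

The sliding lever on the grey step attenuator has been left at an unknown setting. With the fingers shut, push its knob from the side all the way home to the end away from the two brass sockets, then push it out again counting the clicks and leave it resting in the third click, never running on past the third. Only push the knob, do not straddle or pinch it, and leave the circuit board, solder reel and dongle beside it where they are.

Things in the scene. Friction and masses are not known exactly. Their poses are not given: they have to be found in the camera images.
- attenuator: Step attenuator: grey metal box with aluminium top, 70 (x) x 164 (y) x 44 mm (z), fixed to the bench. Origin: centre of its underside. y runs along the slot in the middle of the top, towards the end face with two brass coax sockets (12 mm thick, 16 mm out of the face, 24 mm above the bench). Nothing but the knob stands up from the top.
- home_mark (a point): Point on the box top, on the slot's centre line, level with the long engraved line (home), 37.5 mm from the box centre towards the end without sockets. Five short lines, one for each click, follow every 15 mm towards the sockets. Axes as the attenuator's.
- lever_knob (a point): Centre of the lever's black knob, 60.5 mm above the bench. The knob is a block 14 mm long along the slot (y), 26 mm across it (x) and 25 mm tall, from 4 to 29 mm above the box top, plus 1 mm of grip ribs. It slides along the slot; at home it stands over the home line. Axes as the attenuator's.
- lever (a joint): Lever position, m: 0 home at the end stop, growing towards the sockets; clicks at 0.015, 0.030, 0.045 (third), 0.060, 0.075 (far stop). Starts resting in click 1, 2 or 3. A push of 5 to 8 N frees it from home or a click; resistance then fades half-way to the next, where it snaps on by itself, up to 7 mm ahead of the finger, and stays.
- test_board: Loose green circuit board, 50 x 70 x 12 mm, lying on the thin teal mat to the left of the attenuator. Origin: centre of its underside. To be left alone.
- solder_reel: Loose blue and silver reel of solder, 40 mm across, 50 mm tall, standing on the far side of the attenuator. Origin: centre of its underside. To be left alone.
- dongle: Loose black USB stick, 19 x 55 x 9 mm, lying on the near side of the attenuator. Origin: centre of its underside. To be left alone.

How it is judged:
On the way:
1. the lever is pushed fully home (within 3 mm of the end stop) (value of joint lever below 0.003 m), for 0.1 s.
At the end, for the whole second after the job is handed in: After having been home, the lever rests in the third click: within 3 mm of 45 mm from home, moving less than 10 mm/s, with nothing touching it (value of joint lever between 0.042 and 0.048 m and velocity of joint lever between -0.01 and 0.01 m/s).
It fails at once if the lever is pushed past the third click, more than 6 mm beyond it towards the fourth (value of joint lever above 0.051 m).
It fails at once if the knob is straddled or pinched between the fingers (grasp point within 5 mm of the knob's centre plane along the slot, tips below the knob's top) (y of the grasp point in the frame of lever_knob between -0.005 and 0.005 m and x of the grasp point in the frame of lever_knob between -0.015 and 0.015 m and z of the grasp point in the frame of lever_knob between -0.026 and 0.026 m).
It fails at once if the circuit board is shifted or lifted by more than 20 mm (distance of test_board from where it was at the start of the episode above 0.02 m).
It fails at once if the solder reel is shifted or lifted by more than 20 mm (distance of solder_reel from where it was at the start of the episode above 0.02 m).
It fails at once if the dongle is shifted or lifted by more than 20 mm (distance of dongle from where it was at the start of the episode above 0.02 m).
It also fails if it takes over 54 s, if anything falls off the work surface, if the arm or the gripper's body presses on something with over 40 N, if the wrist force passes 120 N, or if a joint passes its speed limit or range.

## Robot

A 6-joint arm with a two-finger parallel gripper is mounted at the origin on a cart in front of the work surface, level with it; the furniture and walls round the work are solid. World frame = base frame: x ahead of the robot, y to its left, z up, the work surface at z = 0. Lengths are in m, angles in rad, forces in N, time in s.
With the tool pointing down it reaches from about 0.35 to 0.85 m from the base axis. Payload 8.1 kg.
Tool frame: the origin (TCP) lies between the finger pads; the fingertips stand 11 mm ahead of it and the grasp point (between the pads) lies 8 mm behind it; y points along the fingers, x is the direction in which the jaws open and shut, and the axes are right-handed (so a half turn about y gives the same grasp; the last joint's range is limited). The gripper opens to 93 mm and grips with 3 to 60 N. Pads are 15 mm wide; open, the fingers measure 128 mm over their backs; the gripper's body (75 mm by 188 mm) begins 65 mm behind the grasp point.
Start: joints at [1.192, 0.13, 1.488, -0, 1.523, -0.085], TCP at [0.174, 0.574, 0.23] pointing down, gripper open.
Joint ranges: [-2.96, 2.96], [-0.89, 2.26], [0.02, 2.5], [-1.34, 4.48], [0, 2.73], [-2.66, 2.66]. Speed limits (rad/s): [2.39, 2.39, 2.79, 3.14, 3.14, 3.14].

## Interface

Orientations are given as a rotation vector (axis times angle).
In Python, from plant import readout, optics, robot gives the robot as it stands.
- The arm moves only by the shell command python3 -m creep 'ROWS' [FORCE]. ROWS is JSON, a list that holds one entry, the list of rows, each a list of 7 numbers: the closure, from 0 (fully open) to 1 (shut), then the shift along the tool's x, y, z in cm, then the turn, a rotation vector about the tool's x, y, z in degrees. In form: [[[grip, x, y, z, wx, wy, wz], ...]]. A call has exactly 8 rows; each row shifts and turns the pose as measured when the row begins, along the tool's axes as they then stand; what a row does not reach is not made up. A row lasts 1/10 s, in which the tool goes at most 50 mm and 8.59 degrees, less where a joint would pass 70% of its speed; a pose out of reach is approached as far as the arm can. A call is refused whole if a number of a shift passes 5 or a number of a turn 8.59, either way. A call with a gripper value outside its range is refused whole. The fingers move at their own pace and stop on an object; FORCE is the grip in N (left out, the last holds). Time passes only in rows, so rows that do not move let the fingers close, or fill a call up. It gives the time, the measured TCP pose, the force and the opening at its end, in the units of the state.
- readout.read_state(): the state, without advancing time (a new reading comes with each control period).
- optics.read_camera(name): name is "scene" or "top"; returns a dict with "frame" (480x640x3 uint8, red, green, blue), "depth" (480x640 float32, m along the optical axis (not along the pixel's ray), 0 where there is no reading), "intrinsics" (3x3 intrinsics, pixels), "dist_coeffs" ([k1, k2, p1, p2, k3] as OpenCV has them; the pictures are not rectified), "R" (3x3) and "t" (3): a world point X has camera coordinates R X + t. Camera axes: x right, y down, z forward; pixel columns grow to the right and rows downward; lengths in m; the calibration is good to about 2 mm. A picture is of the moment at which its call begins.
- robot.close_job(): hands the job in, once; it reports no verdict.
The state is a dict: "t": time; "q": joint angles; "dq": joint speeds; "joint_torque": joint torques, N m; "tool_pos": TCP position; "orientation": TCP orientation; "force": force on the tool from outside, world axes, zero at the start; "wrist_torque": the same for the moment, N m; "opening": finger opening in m.
Only numpy, scipy, OpenCV 4.12 (cv2) and the standard library are available. Lean on these libraries where they do the work, as an engineer would, in place of code of your own. Each camera call takes 0.05 s, during which the arm holds its last target. There are 200 camera calls.

## Working session

There is one attempt and no reset: what is moved stays moved. The work goes in short steps, Python scripts to look and compute and a shell command to move; the robot and the scene stay as the last step left them, time stands still between calls to the robot, and variables do not carry over. Pictures are saved under pics/ and viewed, about 8 in all and at most 12, crops included, and the job is handed in when it is done.

```bash
mkdir -p pics; cat > h.py <<'E'
import numpy as np, cv2
from plant import readout, optics, robot
from scipy.spatial.transform import Rotation as Ro
def cam(n):
    return optics.read_camera(n)
def world(c,u,v,z=None):
    K=np.array(c["intrinsics"]);R=np.array(c["R"]);t=np.array(c["t"])
    p=cv2.undistortPoints(np.array([[[u,v]]],float),K,np.array(c["dist_coeffs"]))[0,0]
    d=np.array([p[0],p[1],1.])
    if z is None:
        s=float(c["depth"][int(round(v)),int(round(u))]); return R.T@(d*s-t)
    o=-R.T@t; r=R.T@d; return o+r*(z-o[2])/r[2]
def proj(c,X):
    rv,_=cv2.Rodrigues(np.array(c["R"]));return cv2.projectPoints(np.array(X,float).reshape(-1,3),rv,np.array(c["t"]),np.array(c["intrinsics"]),np.array(c["dist_coeffs"]))[0].reshape(-1,2)
E
python3 - <<'E'
from h import *
import pickle
for n in("scene","top"):
    c=cam(n);cv2.imwrite(f"pics/{n}0.png",c["frame"][...,::-1]);pickle.dump(c,open(n+".pkl","wb"))
s=readout.read_state();print(s)
print(Ro.from_rotvec(s["orientation"]).as_matrix().round(3))
E
```

```text
{'t': 0.1, 'q': array([ 1.19162450e+00,  1.31057244e-01,  1.48912984e+00, -5.16998954e-07,
        1.52302080e+00, -8.54008625e-02]), 'dq': array([-1.52377191e-03, -1.86357413e-03, -2.69112004e-03,  1.18513269e-03,
        8.71119203e-05,  1.21981522e-03]), 'joint_torque': array([ 6.47980432e-04, -5.61336350e+01, -4.93100417e+01,  7.69376359e-02,
        2.89588451e-02, -6.38796109e-05]), 'tool_pos': array([0.17353812, 0.57385131, 0.22873157]), 'orientation': array([-1.33484116, -0.98910027,  0.99138332]), 'force': array([-0.5459276 ,  0.04113639,  0.10589808]), 'wrist_torque': array([ 0.05836361,  0.00656834, -0.00081546]), 'opening': 0.09279950993774423}
[[ 0.29  -0.001 -0.957]
 [ 0.957 -0.002  0.29 ]
 [-0.002 -1.     0.   ]]
```

View pics/top0.png

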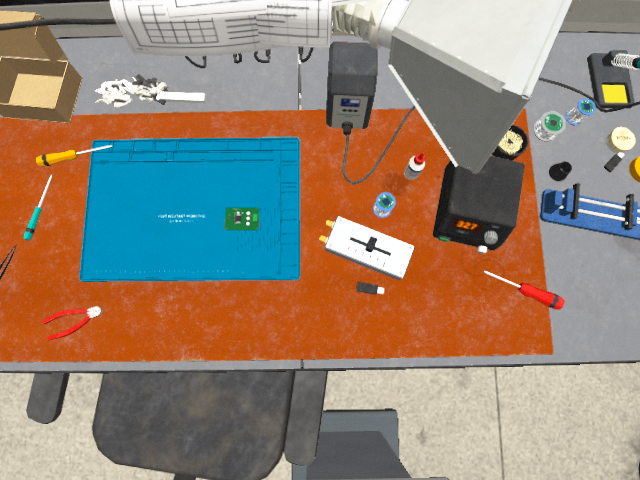

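View pics/scene0.png

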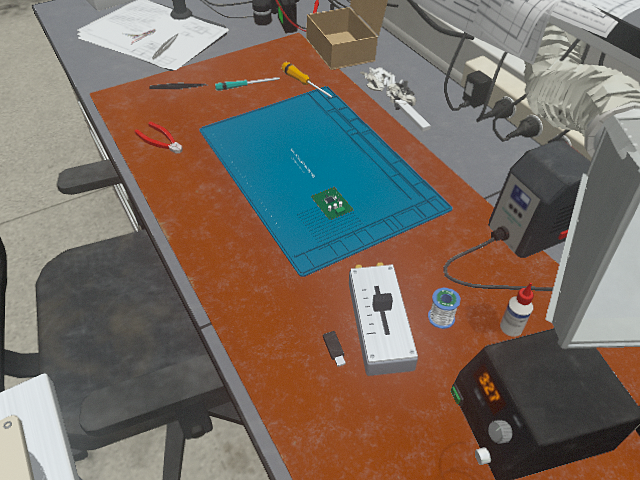

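The top view shows the attenuator at about (370,247). Its sockets are at the left end (328,230), the knob is at (372,243), the reel at (385,205), the dongle at (370,288) and the board at (242,218). I'll enlarge both views.

```bash
python3 - <<'E'
from h import *
import pickle
t=pickle.load(open("top.pkl","rb"));s=pickle.load(open("scene.pkl","rb"))
a=cv2.resize(t["frame"][185:305,310:425],None,fx=4,fy=4,interpolation=2)
b=cv2.resize(s["frame"][255:380,320:470],None,fx=4,fy=4,interpolation=2)[:480,:]
b=cv2.resize(s["frame"][258:378,345:425],None,fx=4,fy=4,interpolation=2)
cv2.imwrite("pics/crop.png",np.hstack([a,b])[...,::-1])
for p in[(350,240),(395,255),(372,243),(242,218),(385,205),(370,288)]:print(p,world(t,*p).round(3))
print(proj(t,[[0.174,.574,.23]]),"campos",-np.array(t["R"]).T@t["t"])
E
```

```text
(350, 240) [0.608 0.021 0.043]
(395, 255) [ 0.576 -0.065  0.045]
(372, 243) [ 0.594 -0.017  0.077]
(242, 218) [0.665 0.239 0.01 ]
(385, 205) [ 0.676 -0.049  0.052]
(370, 288) [ 0.517 -0.018  0.009]
[[-22.18911191 518.04517361]] campos [0.42754049 0.09123459 0.89232072]
```

View pics/crop.png

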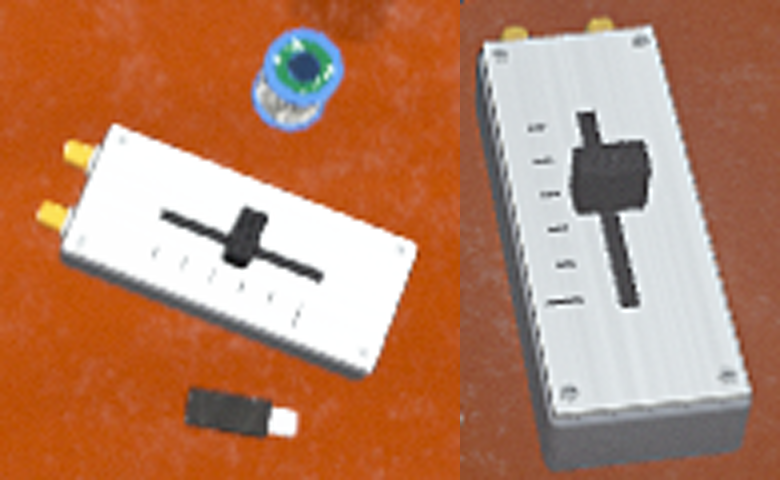

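The crop shows the top-face corners in the left tile at about (115,124), (416,245), (366,370) and (63,250). The knob top is centred near (249,236), and the slot runs from (163,213) to (322,279).

```bash
cat > geo.py <<'E'
from h import *
import pickle
t=pickle.load(open("top.pkl","rb"))
P=[world(t,310+u/4-.4,185+v/4-.4,.044) for u,v in[(115,124),(416,245),(366,370),(63,250)]]
c=np.mean(P,0); yd=(P[0]+P[3]-P[1]-P[2])[:2]; yd/=np.linalg.norm(yd)
xd=np.array([yd[1],-yd[0]])
E
python3 - <<'E'
from geo import *
print(np.round(P,4),[np.linalg.norm(P[i]-P[i-1]).round(4) for i in range(4)])
print("c",c,"yd",yd,"xd",xd,np.degrees(np.arctan2(yd[1],yd[0])))
for n,(u,v),z in[("knob",(249,236),.073),("slotend",(163,213),.044),("slotend",(322,279),.044),("reel",(303,67),.05),("homemark",(297,314),.044)]:
    w=world(t,310+u/4-.4,185+v/4-.4,z);d=(w-c)[:2];print(n,w.round(4),"x",d@xd,"y",d@yd,"lever",d@yd+.0375)
# depth-based knob
m=np.array([world(t,u,v) for v in range(225,262) for u in range(350,392) if t["depth"][v,u]>0])
k=m[m[:,2]>.062];d=(k[:,:2]-c[:2]);print(len(k),k.mean(0),"y range",(d@yd).min(),(d@yd).max(),"x",(d@xd).min(),(d@xd).max(),"z",np.median(k[:,2]))
E
```

```text
[[ 0.6574  0.0431  0.044 ]
 [ 0.5943 -0.1025  0.044 ]
 [ 0.5333 -0.0748  0.044 ]
 [ 0.5943  0.07    0.044 ]] [np.float64(0.0685), np.float64(0.1587), np.float64(0.067), np.float64(0.1572)]
c [ 0.59480868 -0.01606972  0.044     ] yd [0.39318868 0.91945781] xd [ 0.91945781 -0.39318868] 66.84694571434927
knob [ 0.5941 -0.0171  0.073 ] x -0.0002872727801629136 y -0.0012460541847660641 lever 0.03625394581523393
slotend [0.612  0.0207 0.044 ] x 0.001386443145952158 y 0.04060462828302122 lever 0.07810462828302123
slotend [ 0.5781 -0.0557  0.044 ] x 0.00019847454920544411 y -0.042962769655105 lever -0.005462769655105004
reel [ 0.6835 -0.0502  0.05  ] x 0.09502043055288632 y 0.0034624751381323597 lever 0.04096247513813236
homemark [ 0.5611 -0.0427  0.044 ] x -0.020536580945499972 y -0.03776359259288021 lever -0.0002635925928802102
109 [ 0.59486617 -0.01505906  0.07372513] y range -0.006400914940017151 0.007762227337139821 x -0.012444410639219378 0.013699594546782082 z 0.07411685768950631
```

```bash
python3 - <<'E'
from geo import *
for p in[(470,160),(395,70),(420,100),(500,110),(480,200),(350,60)]:print(p,world(t,*p).round(3))
E
python3 -m creep '[[[1,-2.7,0,-4,0,0,0],[1,-2.7,0,-4,0,0,0],[1,-2.7,0,-4,0,0,0],[1,-2.7,0,-4,0,0,0],[1,-2.7,0,-4,0,0,0],[1,-2.7,0,-4,0,0,0],[1,-2.7,0,-4,0,0,0],[1,-2.7,0,-4,0,0,0]]]' 20
```

```text
(470, 160) [ 0.726 -0.187  0.155]
(395, 70) [ 0.887 -0.057  0.182]
(420, 100) [ 0.833 -0.1    0.174]
(500, 110) [ 0.733 -0.173  0.323]
(480, 200) [ 0.668 -0.218  0.104]
(350, 60) [0.927 0.02  0.155]
t: 0.9
tool_pos: [0.4198, 0.2672, 0.2241]
orientation: [-1.331, -0.993, 1.005]
force: [0.3, 0.7, -0.1]
opening: 0.0337
```

```bash
python3 -m creep '[[[1,-2.5,0,-3.6,0,0,0],[1,-2.5,0,-3.6,0,0,0],[1,-2.5,0,-3.6,0,0,0],[1,-2.5,0,-3.6,0,0,0],[1,-2.5,0,-3.6,0,0,0],[1,-2.5,0,-3.6,0,0,0],[1,-2.5,0,-3.6,0,0,0],[1,0,0,0,0,6.3,0]]]'
cat > st.py <<'E'
from geo import *
s=readout.read_state();p=s["tool_pos"];d=(p-c)[:2]
M=Ro.from_rotvec(s["orientation"]).as_matrix()
f=s["force"]
print("t",s["t"],"x %.4f y %.4f tipz %.4f"%(d@xd,d@yd,p[2]-.011),"ang err deg",np.degrees(np.arctan2(M[1,0],M[0,0]))-66.85,"tilt",M[2].round(3),"Fslot %.1f Fx %.1f Fz %.1f"%(f[:2]@yd,f[:2]@xd,f[2]),"op",s["opening"])
E
python3 st.py
```

```text
t: 1.7
tool_pos: [0.6195, 0.0112, 0.2199]
orientation: [-1.372, -0.901, 0.921]
force: [0.2, 0.4, 0.6]
opening: 0.0003
t 1.7 x 0.0120 y 0.0348 tipz 0.2089 ang err deg 0.32727812630071185 tilt [-0.01  -1.     0.007] Fslot 0.5 Fx 0.0 Fz 0.6 op 0.0003420158394596567
```

```bash
python3 -m creep '[[[1,1.5,0,1.2,0,0,0],[1,0,2,0,0,0,0],[1,0,2,0,0,0,0],[1,0,2,0,0,0,0],[1,0,2,0,0,0,0],[1,0,2,0,0,0,0],[1,0,1,0,0,0,0],[1,0,0,0,0,0,0]]]'
python3 st.py; python3 - <<'E'
from h import *
a=cam("top")["frame"][150:290,290:440];b=cam("scene")["frame"][200:370,320:450]
a=cv2.resize(a,(400,373),interpolation=2);b=cv2.resize(b,(400,523),interpolation=2)
o=np.zeros((523,800,3),np.uint8);o[:373,:400]=a;o[:,400:]=b
cv2.imwrite("pics/near1.png",o[...,::-1])
E
```

```text
t: 2.5
tool_pos: [0.6084, 0.0386, 0.1041]
orientation: [-1.361, -0.911, 0.934]
force: [-0.0, -0.3, -0.4]
opening: 0.0008
t 2.5 x -0.0090 y 0.0556 tipz 0.0931 ang err deg 1.2238517915022555 tilt [-0.009 -1.     0.012] Fslot -0.3 Fx 0.1 Fz -0.4 op 0.0007847763613861049
```

View pics/near1.png

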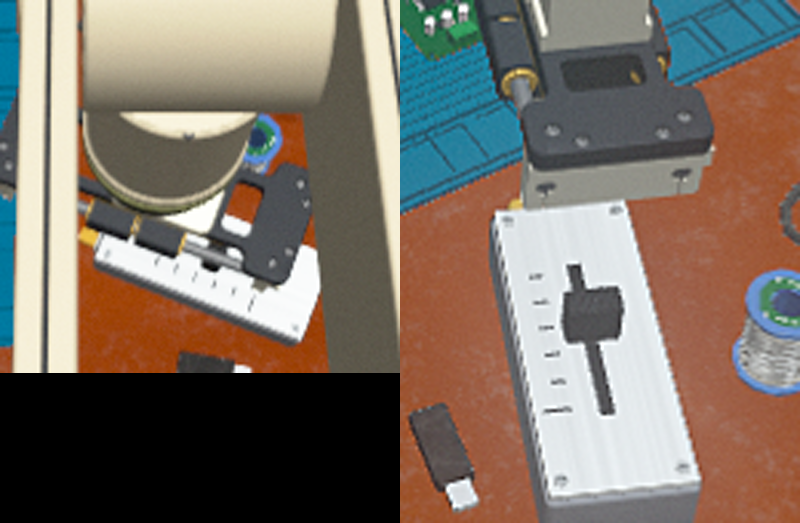

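The top view is occluded by the arm. The scene view shows the knob at (592,315) in the crop, clear of the gripper, and the reel and dongle undisturbed. I'll descend on the socket side.

```bash
python3 -m creep '[[[1,0,0.5,-0.9,0,1.2,0],[1,0,1,0,0,0,0],[1,0,1,0,0,0,0],[1,0,1,0,0,0,0],[1,0,0.4,0,0,0,0],[1,0,0,0,0,0,0],[1,0,0,0,0,0,0],[1,0,0,0,0,0,0]]]'
python3 st.py; python3 - <<'E'
from h import *
b=cam("scene")["frame"][220:370,320:450]
b=cv2.resize(b,(520,600),interpolation=2)
cv2.imwrite("pics/near2.png",b[...,::-1])
E
```

```text
t: 3.4
tool_pos: [0.6206, 0.0342, 0.0669]
orientation: [-1.374, -0.898, 0.911]
force: [0.6, -0.6, -0.4]
opening: 0.0001
t 3.4 x 0.0040 y 0.0564 tipz 0.0559 ang err deg -0.12398467650395162 tilt [-0.006 -1.     0.005] Fslot -0.3 Fx 0.8 Fz -0.4 op 0.00012763465416635895
```

View pics/near2.png

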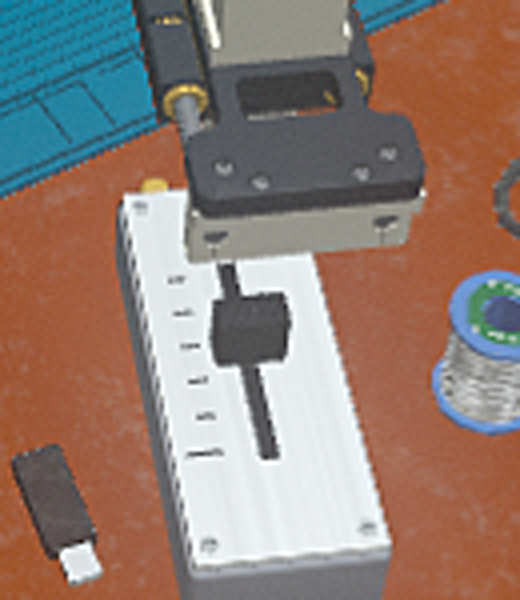

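The view shows the body end overhanging but still above the knob, which is at (250,330). The finger line is clear, so I'll push home.

```bash
python3 -m creep '[[[1,-0.6,0,0.3,0,0,0],[1,-0.6,0,0,0,0,0],[1,-0.6,0,0,0,0,0],[1,-0.6,0,0,0,0,0],[1,-0.6,0,0,0,0,0],[1,-0.6,0,0,0,0,0],[1,-0.6,0,0,0,0,0],[1,0,0,0,0,0,0]]]'
python3 st.py; python3 -m creep '[[[1,-0.4,0,0,0,0,0],[1,-0.4,0,0,0,0,0],[1,0,0,0,0,0,0],[1,0,0,0,0,0,0],[1,0,0,0,0,0,0],[1,0,0,0,0,0,0],[1,0,0,0,0,0,0],[1,0,0,0,0,0,0]]]'
python3 st.py
```

```text
t: 4.25
tool_pos: [0.6013, -0.0044, 0.0689]
orientation: [-1.373, -0.904, 0.906]
force: [3.2, 6.6, -3.1]
opening: 0.0005
t 4.25 x 0.0014 y 0.0133 tipz 0.0579 ang err deg -0.1332064585799202 tilt [-0.    -1.     0.002] Fslot 7.3 Fx 0.3 Fz -3.1 op 0.0004993011658558995
t: 5.05
tool_pos: [0.6015, -0.0038, 0.0693]
orientation: [-1.365, -0.917, 0.893]
force: [0.9, 2.6, 0.2]
opening: 0.0005
t 5.05 x 0.0013 y 0.0139 tipz 0.0583 ang err deg -0.035234627154636655 tilt [ 0.017 -1.    -0.001] Fslot 2.7 Fx -0.2 Fz 0.2 op 0.0005301155240784387
```

```bash
python3 -m creep '[[[1,-1,0.2,0,0,0,0],[1,-1,0,0,0,0,0],[1,-1,0,0,0,0,0],[1,-1,0,0,0,0,0],[1,-1,0,0,0,0,0],[1,-1,0,0,0,0,0],[1,-1,0,0,0,0,0],[1,-1,0,0,0,0,0]]]'
python3 st.py; python3 -m creep '[[[1,-1,0,0,0,0,0],[1,-1,0,0,0,0,0],[1,-1,0,0,0,0,0],[1,-1,0,0,0,0,0],[1,-1,0,0,0,0,0],[1,-1,0,0,0,0,0],[1,-1,0,0,0,0,0],[1,-1,0,0,0,0,0]]]'
python3 st.py
```

```text
t: 5.85
tool_pos: [0.5897, -0.0329, 0.0707]
orientation: [-1.325, -0.982, 0.83]
force: [22.7, 45.8, -8.3]
opening: 0.0001
t 5.85 x 0.0019 y -0.0174 tipz 0.0597 ang err deg 0.4883126414033825 tilt [ 0.102 -0.995 -0.015] Fslot 51.1 Fx 2.9 Fz -8.3 op 0.00011960362995518673
t: 6.65
tool_pos: [0.5894, -0.0328, 0.0725]
orientation: [-1.254, -1.076, 0.738]
force: [22.1, 46.2, -0.8]
opening: 0.0002
t 6.65 x 0.0016 y -0.0175 tipz 0.0615 ang err deg 1.6625785796802575 tilt [ 0.228 -0.973 -0.031] Fslot 51.2 Fx 2.1 Fz -0.8 op 0.00020920635236471735
```

```bash
python3 -m creep '[[[1,1,0,0,0,0,0],[1,1,0,0,0,0,0],[1,0,0,0,1,0.8,6.6],[1,0,0,0,0.8,0.8,6.6],[1,0,-1.5,0,0,0,0],[1,0,-1.5,0,0,0,0],[1,0,0,0,0,0,0],[1,0,0,0,0,0,0]]]'
python3 st.py; python3 - <<'E'
from h import *
b=cam("scene")["frame"][220:370,320:450]
b=cv2.resize(b,(520,600),interpolation=2)
cv2.imwrite("pics/near3.png",b[...,::-1])
E
```

```text
t: 7.45
tool_pos: [0.596, -0.0175, 0.1101]
orientation: [-1.376, -0.898, 0.909]
force: [0.0, 0.4, -0.5]
opening: 0.0003
t 7.45 x 0.0016 y -0.0008 tipz 0.0991 ang err deg -0.27093238804103237 tilt [-0.006 -1.     0.003] Fslot 0.4 Fx -0.1 Fz -0.5 op 0.0003312504461138409
```

View pics/near3.png

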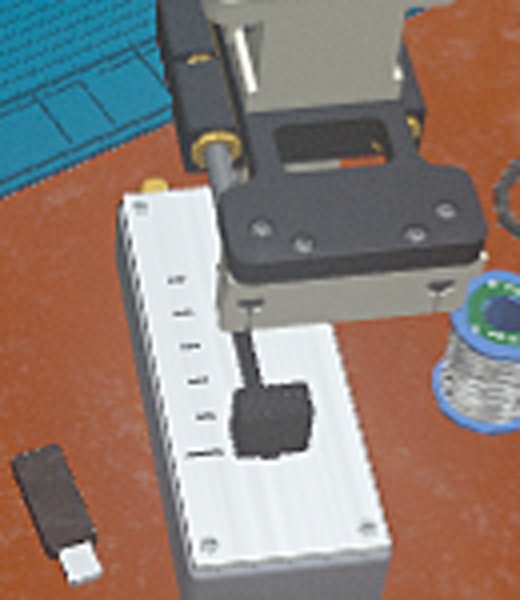

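```bash
python3 - <<'E'
from geo import *
s=pickle.load(open("scene.pkl","rb"))
for L in(0,.015,.03,.045):
    y=L-.0375
    X=[[*(c[:2]+yd*(y+a)+xd*b),z] for a,b,z in[(-.008,-.013,.048),(-.008,.013,.048),(-.008,-.013,.073),(.008,-.013,.073),(.008,.013,.073)]]
    print(L,((proj(s,X)-[320,220])*4).round().astype(int).tolist())
E
```

```text
0 [[234, 459], [309, 451], [239, 419], [230, 379], [306, 371]]
0.015 [[226, 422], [300, 415], [231, 382], [222, 343], [297, 335]]
0.03 [[218, 386], [291, 379], [223, 345], [214, 308], [288, 300]]
0.045 [[211, 352], [283, 344], [215, 310], [207, 273], [279, 266]]
```

The knob's outline, bottom-left (235,455), matches the projection for lever ≈ 0 (234,459), so it is home. I'll go over to the home side.

```bash
python3 -m creep '[[[1,-2.4,0,0,0,0,0],[1,-2.4,0,0,0,0,0],[1,-2.4,0,0,0,0,0],[1,0,0,0,0,0,0],[1,0,0,0,0,0,0],[1,0,0,0,0,0,0],[1,0,0,0,0,0,0],[1,0,0,0,0,0,0]]]'
python3 st.py
```

```text
t: 8.3
tool_pos: [0.5645, -0.0874, 0.1088]
orientation: [-1.375, -0.896, 0.902]
force: [-0.1, -1.0, -0.7]
opening: 0.0007
t 8.3 x 0.0002 y -0.0775 tipz 0.0978 ang err deg -0.5323918226997648 tilt [-0.002 -1.     0.004] Fslot -1.0 Fx 0.3 Fz -0.7 op 0.000709647764236937
```

```bash
python3 -m creep '[[[1,0,1,0,0,-0.5,0],[1,0,1,0,0,0,0],[1,0,1,0,0,0,0],[1,0,1,0,0,0,0],[1,0,0.2,0,0,0,0],[1,0,0,0,0,0,0],[1,0,0,0,0,0,0],[1,0,0,0,0,0,0]]]'
python3 st.py
python3 -m creep '[[[1,0.4,0,0,0,0,0],[1,0.4,0,0,0,0,0],[1,0.4,0,0,0,0,0],[1,0,0,0,0,0,0],[1,0,0,0,0,0,0],[1,0,0,0,0,0,0],[1,0,0,0,0,0,0],[1,0,0,0,0,0,0]]]'
python3 st.py
```

```text
t: 9.1
tool_pos: [0.5636, -0.0856, 0.0612]
orientation: [-1.368, -0.903, 0.912]
force: [0.1, 0.4, 0.6]
opening: 0.0004
t 9.1 x -0.0014 y -0.0762 tipz 0.0502 ang err deg 0.14383975053088704 tilt [-0.002 -1.     0.007] Fslot 0.4 Fx -0.0 Fz 0.6 op 0.00036015386102966325
t: 9.9
tool_pos: [0.5701, -0.0736, 0.0631]
orientation: [-1.37, -0.906, 0.911]
force: [-0.2, 0.2, -0.1]
opening: 0.0004
t 9.9 x -0.0001 y -0.0627 tipz 0.0521 ang err deg 0.1573178936969697 tilt [-0.001 -1.     0.004] Fslot 0.1 Fx -0.3 Fz -0.1 op 0.00038633396681881445
```

```bash
python3 -m creep '[[[1,0.3,0,0,0,0,0],[1,0.3,0,0,0,0,0],[1,0.3,0,0,0,0,0],[1,0.3,0,0,0,0,0],[1,0.3,0,0,0,0,0],[1,0.3,0,0,0,0,0],[1,0.3,0,0,0,0,0],[1,0.3,0,0,0,0,0]]]'
python3 st.py
```

```text
t: 10.7
tool_pos: [0.5789, -0.0531, 0.063]
orientation: [-1.373, -0.901, 0.914]
force: [-1.2, -2.5, 0.8]
opening: 0.0006
t 10.7 x -0.0001 y -0.0403 tipz 0.0520 ang err deg 0.08127099614715405 tilt [-0.007 -1.     0.004] Fslot -2.8 Fx -0.2 Fz 0.8 op 0.0005923141480542776
```

```bash
cat > pic.py <<'E'
from h import *
import sys
b=cam("scene")["frame"][220:370,320:450]
cv2.imwrite(sys.argv[1],cv2.resize(b,(520,600),interpolation=2)[...,::-1])
E
python3 pic.py pics/n4.png
```

```text
(no output)
```

View pics/n4.png

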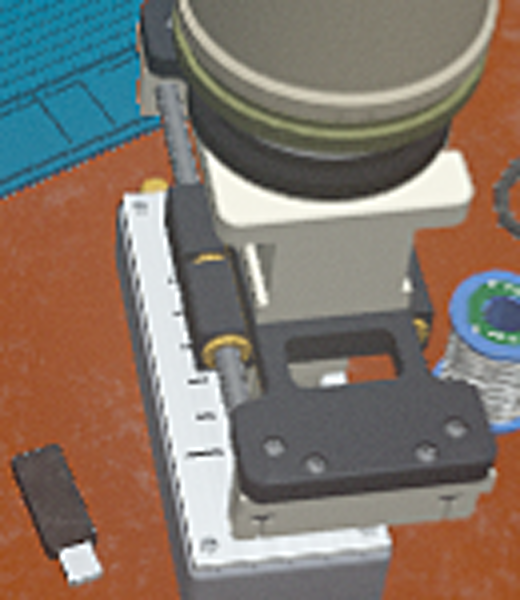

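The gripper body hides the knob in this view, with only the home line (205,453) and the lower marks showing. I'll go by force, in finer steps.

```bash
for i in 1; do python3 -m creep '[[[1,0,0,0,0,0,0],[1,0,0,0,0,0,0],[1,0,0,0,0,0,0],[1,0,0,0,0,0,0],[1,0,0,0,0,0,0],[1,0,0,0,0,0,0],[1,0,0,0,0,0,0],[1,0.15,0,0,0,0,0]]]' >/dev/null
python3 st.py
python3 -m creep '[[[1,0,0,0,0,0,0],[1,0,0,0,0,0,0],[1,0,0,0,0,0,0],[1,0,0,0,0,0,0],[1,0,0,0,0,0,0],[1,0,0,0,0,0,0],[1,0.15,0,0,0,0,0],[1,0.15,0,0,0,0,0]]]'>/dev/null
python3 st.py; done
```

```text
t 11.55 x -0.0001 y -0.0374 tipz 0.0520 ang err deg 0.09461790009362403 tilt [-0.005 -1.     0.004] Fslot -1.0 Fx -0.0 Fz 0.2 op 0.0005258229563509421
t 12.35 x -0.0003 y -0.0336 tipz 0.0518 ang err deg 0.09927707967428034 tilt [-0.004 -1.     0.004] Fslot 0.2 Fx 0.6 Fz 0.8 op 0.0004367788023210451
```

```bash
for i in 1; do python3 -m creep '[[[1,0,0,0,0,0,0],[1,0,0,0,0,0,0],[1,0,0,0,0,0,0],[1,0,0,0,0,0,0],[1,0,0,0,0,0,0],[1,0,0,0,0,0,0],[1,0.15,0,0,0,0,0],[1,0.15,0,0,0,0,0]]]' >/dev/null
python3 st.py
python3 -m creep '[[[1,0,0,0,0,0,0],[1,0,0,0,0,0,0],[1,0,0,0,0,0,0],[1,0,0,0,0,0,0],[1,0,0,0,0,0,0],[1,0,0,0,0,0,0],[1,0.2,0,0,0,0,0],[1,0.2,0,0,0,0,0]]]'>/dev/null
python3 st.py; done
```

```text
t 13.15 x -0.0003 y -0.0304 tipz 0.0518 ang err deg 0.09745451908861469 tilt [-0.004 -1.     0.004] Fslot 0.4 Fx -0.6 Fz 0.4 op 0.0005059591137931946
t 13.95 x -0.0003 y -0.0278 tipz 0.0518 ang err deg 0.08393544175170575 tilt [-0.007 -1.     0.005] Fslot -4.8 Fx -0.4 Fz 1.2 op 0.0005644855663485893
```

```bash
python3 -m creep '[[[1,0,0,0,0,0,0],[1,0,0,0,0,0,0],[1,0,0,0,0,0,0],[1,0,0,0,0,0,0],[1,0.2,0,0,0,0,0],[1,0.2,0,0,0,0,0],[1,0.2,0,0,0,0,0],[1,0.2,0,0,0,0,0]]]' >/dev/null
python3 st.py
```

```text
t 14.75 x -0.0003 y -0.0209 tipz 0.0518 ang err deg 0.024068095850267923 tilt [-0.009 -1.     0.005] Fslot 0.7 Fx 0.5 Fz -0.4 op 0.00029195150648114363
```

```bash
python3 -m creep '[[[1,-1,0,0,0,0,0],[1,-1,0,0,0,0,0],[1,0,-3,0,0,0,0],[1,0,-3,0,0,0,0],[1,0,-3,0,0,0,0],[1,0,-2,0,0,0,0],[1,0,0,0,0,0,0],[1,0,0,0,0,0,0]]]' >/dev/null
python3 st.py
python3 -m creep '[[[1,2.5,0,0,0,0,0],[1,2.5,0,0,0,0,0],[1,2.5,0,0,0,0,0],[1,2.5,0,0,0,0,0],[1,2,0,0,0,0,0],[1,0,0,0,0,0,0],[1,0,0,0,0,0,0],[1,0,0,0,0,0,0]]]' >/dev/null
python3 st.py; python3 pic.py pics/n5.png
```

```text
t 15.55 x -0.0011 y -0.0443 tipz 0.1632 ang err deg -0.003122390965586419 tilt [-0.007 -1.     0.008] Fslot -0.0 Fx -0.9 Fz -0.4 op 0.0007559891488222022
t 16.35 x -0.0062 y 0.0740 tipz 0.1470 ang err deg -0.16512143207235397 tilt [-0.014 -1.     0.025] Fslot -0.1 Fx -0.3 Fz -0.0 op 0.0006368056227379576
```

View pics/n5.png

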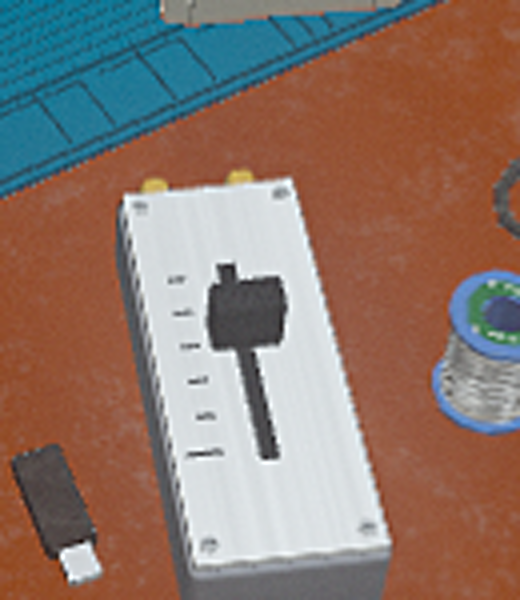

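The bottom-left of the knob is now at (213,349), against (211,352) predicted for the third click. The start picture sat about 6 mm short of a click, though, so I'll measure all of them from scene depth.

```bash
python3 - <<'E'
from geo import *
s0=pickle.load(open("scene.pkl","rb"));s1=cam("scene")
print(readout.read_state()["t"])
for s in(s0,s1):
    m=np.array([world(s,u,v) for v in range(270,365) for u in range(350,425) if s["depth"][v,u]>0])
    d=m[:,:2]-c[:2]
    k=(m[:,2]>.064)&(m[:,2]<.08)&(abs(d@xd)<.03);top=k&(m[:,2]>.071);y=(d@yd)
    print("knob n",k.sum(),"y pct",np.percentile(y[k],[2,50,98]).round(4),"top",np.percentile(y[top],[2,50,98]).round(4),"z",m[k][:,2].max())
    g=s["frame"]; dk=(g[285:345,365:395].max(2)<70); v,u=np.nonzero(dk); print("dark centroid",u.mean()+365,v.mean()+285)
print("frame diff check", np.abs(s0["frame"][330:375].astype(int)-s1["frame"][330:375]).mean())
def big(s): return cv2.resize(s["frame"][275:345,350:415],(390,420),interpolation=2)
cv2.imwrite("pics/cmp.png",np.hstack([big(s0),big(s1)])[...,::-1])
E
```

```text
16.45
knob n 211 y pct [-0.0084 -0.0036  0.0053] top [-0.0083 -0.0013  0.0052] z 0.07489356714491446
dark centroid 381.8240740740741 305.46296296296293
knob n 203 y pct [-0.0015  0.0029  0.012 ] top [-0.0012  0.0048  0.0116] z 0.07545643003952932
dark centroid 381.302752293578 303.5963302752294
frame diff check 2.485520833333333
```

View pics/cmp.png

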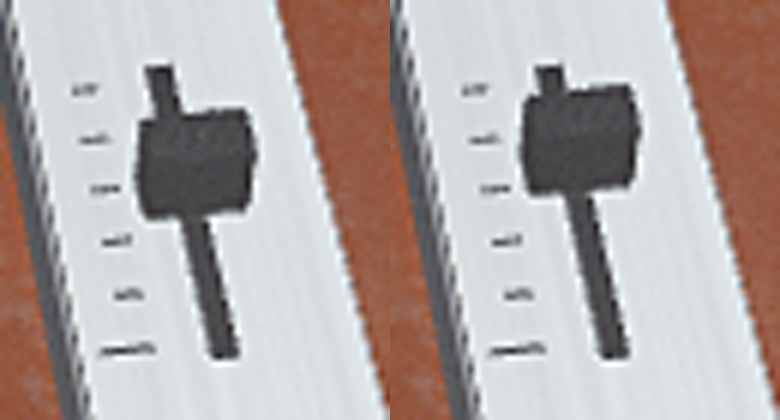

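```bash
python3 - <<'E'
from geo import *
s=pickle.load(open("scene.pkl","rb"))
f=lambda u,v,z:(world(s,350+u/6-.42,275+v/6-.42,z)[:2]-c[:2])
g=lambda u,v,z:(world(s,320+u/4-.37,220+v/4-.37,z)[:2]-c[:2])
for i,(u,v) in enumerate([(127,350),(128,295),(116,241),(105,189),(95,140),(84,91)]):
    d=f(u,v,.044);print("mark",i,"x %.4f y-nominal %.4f"%(d@xd,d@yd-(-.0375+.015*i)))
print("slot ends",[round(f(u,v,.044)@yd,4) for u,v in[(226,360),(158,65)]])
for n,F,b,fr in[("init",f,[(140,121),(248,109)],[(145,218),(245,209)]),("now",f,[(137,97),(242,85)],[(135,194),(240,186)]),("now4x",g,[(210,285),(283,275)],[(212,350),(283,341)]),("home",g,[(235,388),(308,381)],[(237,455),(308,450)])]:
    yb=np.mean([F(u,v,.073)@yd for u,v in b]);yf=np.mean([F(u,v,.048)@yd for u,v in fr])
    print(n,"back %.4f front %.4f -> lever %.4f"%(yb,yf,(yb+yf)/2+.0375),"len",yb-yf)
E
```

```text
mark 0 x -0.0225 y-nominal -0.0012
mark 1 x -0.0196 y-nominal -0.0015
mark 2 x -0.0197 y-nominal -0.0012
mark 3 x -0.0197 y-nominal -0.0012
mark 4 x -0.0196 y-nominal -0.0017
mark 5 x -0.0198 y-nominal -0.0017
slot ends [np.float64(-0.0441), np.float64(0.0414)]
init back 0.0045 front -0.0060 -> lever 0.0367 len 0.010482450147779316
now back 0.0115 front 0.0009 -> lever 0.0437 len 0.010604281359350301
now4x back 0.0117 front 0.0012 -> lever 0.0439 len 0.010495003877888107
home back -0.0327 front -0.0438 -> lever -0.0007 len 0.011087098068802093
```

With the offset taken from the engraved marks (+1.4 mm), the lever reads 0.7 mm after homing and 45.2 mm now, so it is in the third click. Nothing touches it and the neighbours look unmoved, so I'll hand in.

```bash
python3 -c "
from plant import robot
print(robot.close_job())"
```

```text
the job is handed in; nothing more can be done
None
```

The lever is resting in the third click and I've handed the job in; no verdict was reported. With the fingers shut, I pushed the knob home from the socket side until it met the end stop at about 51 N. I then pushed it out from the other side in small steps, watching the force, and backed off as soon as it snapped into the third click.

**Last checks**
- **Lever position:** the scene image, corrected against the engraved marks, puts it at about 0.7 mm after homing and 45.2 mm at the end.
- **Contact:** the gripper was clear of the knob and the force was near zero.
- **Neighbours:** the reel and dongle look unmoved in the last picture. The board was out of that crop, and the arm only passed well above that area.
- **Time:** about 16.5 s of the 54 s allowed.

**What disagreed**
- **Start position:** the same measurement put the lever at about 38 mm at the start, which is between clicks 2 and 3 rather than in one. I have no explanation for that.
- **First click:** the gripper hid the knob during the outward push. I did not see or feel the first click separately, and inferred it from the finger position.
- **Tilt at the stop:** the tool tilted about 13° while pressing against the end stop, and I corrected this before the outward push.

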